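Take the depth of a file handle's bore with a rod gauge

ROBOT

A 7-joint arm with a two-finger parallel gripper is mounted at the origin on the work surface. World frame = base frame: x ahead of the robot, y to its left, z up, the work surface at z = 0. Lengths are in mm, angles in rad, forces in N, time in s.
With the tool pointing down it reaches from about 400 to 875 mm from the base axis. Payload 4.4 kg.
Tool frame: the origin (TCP) lies at the very end of the fingers, on their centre line; the grasp point (between the pads) lies 19 mm behind it; z points along the fingers, y is the line along which they close (so a half turn about z gives the same grasp; the last joint's range is limited). The gripper opens to 85 mm and grips with 20 to 120 N. Pads are 22 mm wide; open, the fingers measure 114 mm over their backs; the gripper's body (76 mm by 85 mm) begins 54 mm behind the grasp point. The pads swing forward as they close: fully open they stand 13 mm farther back than shut.
Start: joints at [-1.181, 0.628, 0.038, 1.517, -0.027, 0.996, -0.02], TCP at [286.097, 583.666, 231.313] pointing down, gripper open.
Joint ranges: [-3.06, 3.06], [-0.37, 2.12], [-1.25, 1.32], [0.18, 2.47], [-1.1, 4.24], [0.23, 1.98], [-2.94, 2.94]. Speed limits (rad/s): [2.57, 2.57, 3.14, 3.14, 3.14, 3.14, 3.14].

INTERFACE

Orientations are given as [roll, pitch, yaw] about the fixed x, y, z axes, in that order (R = Rz(yaw) Ry(pitch) Rx(roll)).
In Python, from cell import read_state, get_image, camera_info, finish_job gives the robot as it stands.
- The arm moves only by the tool play_rows, never from a script. Its argument "deltas" is one flat list of numbers, 7 for each row, row after row: the shift along the tool's x, y, z in mm, then the turn, a rotation vector about the tool's x, y, z in rad, then the opening, from 0 (shut) to 1 (fully open). In form: [dx, dy, dz, ax, ay, az, grip, dx, dy, dz, ax, ay, az, grip, ...]. A call has 1 to 10 rows; each row is the pose to reach, as a shift and turn from the pose commanded when the call began, along the tool's axes at that moment; what a row does not reach only later rows make up. A row lasts 1/8 s, in which the tool goes at most 62.5 mm and 10.7 degrees, less where a joint would pass 70% of its speed; a pose out of reach is approached as far as the arm can. A call with a gripper value outside its range is refused whole. The fingers move at their own pace and stop on an object; the grip force is fixed at half the most. Time passes only in rows, so rows that repeat a pose let the fingers close. It gives the time, the measured TCP pose, the force, the opening and the grip force at its end, in the units of the state.
- read_state(): the state, without advancing time (a new reading comes with each control period).
- get_image(name): name is "scene" or "top" or "wrist"; returns the picture (400x640x3 uint8, red, green, blue); there is no depth.
- camera_info(name): a dict with "fx", "fy", "cx", "cy" (pixels), "T" (4x4, takes a point from camera to world coordinates). Camera axes: x right, y down, z forward; pixel columns grow to the right and rows downward; lengths in mm; the calibration is good to about 2 mm. A picture is of the moment at which its call begins: read the wrist's pose just before it. camera_info takes no time and is no camera call; for the wrist camera it gives the pose at the moment of the call.
- finish_job(): hands the job in; it is judged then, once.
The state is a dict: "clock": time; "qpos": joint angles; "qd": joint speeds; "tau": joint torques, N m; "eef_pos": TCP position; "tool_rot": TCP orientation; "force": force on the tool from outside, world axes, zero at the start; "torque": the same for the moment, N m; "width": finger opening in mm; "gripper_force": force on a finger pad.
Only numpy, scipy, OpenCV 4.12 (cv2) and the standard library are available. Lean on these libraries where they do the work, as an engineer would, in place of code of your own. Each camera call takes 0.05 s, during which the arm holds its last target. There are 200 camera calls.

TASK

Lift the depth gauge out of the tool block by its head, not touching its stop collar, lower its rod gently (no dropping or ramming) into the bore of the file handle clamped in the vise until it bottoms out, and let go so that it stands there with the collar still up. Then take it again by the collar, slide the collar down the rod onto the ferrule and hold it pressed there for about a second; leave the gauge standing like that, upright and bottomed with the collar flat on the ferrule. Leave the other tools in the block and the spare handles where they are.

Things in the scene. Friction and masses are not known exactly. Their poses are not given: they have to be found in the camera images.
- gauge_head (a point): Point on the rod's axis in the depth gauge's head: a knurled steel cylinder, 14 mm in diameter and 25 mm high, at the top of the rod. This point is 86 mm above the rod's lower end, 6 mm below the head's top and 22 to 25 mm above the collar's top at the start: pinch the head here, so that the fingertips stay above the collar. z points up along the rod.
- gauge: The depth gauge: steel rod, 7 mm in diameter, 92 mm long with its head, ball-ended below, carrying a round stop collar; about 95 g in all. It stands upright in one of the tool block's three holes (which one differs), the only tool there with a collar. Origin at the rod's lower end, on its axis; z points up along the rod.
- stop_center (a point): Centre of the gauge's stop collar: steel disc, 28 mm in diameter, 10 mm high, sliding on the rod. It grips the rod by friction: it stays where it is left, about 4 N moves it. At the start its underside is 51 to 54 mm above the rod's lower end; it can slide down to 30 mm. With the collar on the ferrule, rod and head still rise 41 to 47 mm above this point.
- stop: The same stop collar; origin at the centre of its underside, z up along the rod.
- handle: Turned wooden file handle, 82 mm long, up to 33 mm thick, clamped upright in the vise with its bored end up; fixed. Origin at the centre of its lower end, 45 mm above the bench. Its top 22 mm is a brass ferrule of 26 mm diameter whose flat top face is 127 mm above the bench.
- bore_mouth (a point): Centre of the mouth of the handle's tang bore, level with the ferrule's flat top face; z up. The bore is vertical, blind, 10 mm in diameter, with a 45 degree countersink to 14 mm at the mouth.
- bore_floor: The flat floor of that bore; origin at its centre, z up. The bore is 40 to 46 mm deep, differing from start to start.
- vise: Bench vise with a round rubber vacuum base (116 mm across), holding the file handle; fixed. Origin under the base's centre, straight below the handle. Jaws 74 mm wide along its y, tops 85 to 91 mm above the bench; the screw with its T-bar (72 mm long along y, 36 mm up) sticks out 105 mm to its -x.
- rack: Dark wooden tool block, 56 x 170 x 40 mm (x, y, z), fixed. Origin under its centre. Three vertical holes, 8.5 mm in diameter and 28 mm deep, in a row along its y at -55, 0 and +55 mm; each holds one standing tool, with its lower end 12 mm above the bench.
- pinvise_mid (a point): Pin vise standing in the tool block: steel shank, wooden barrel with a round knob, 102 mm long, up to 21 mm thick, no collar; point 50 mm above its lower end. To be left alone.
- scriber_mid (a point): Scriber standing in the tool block: a plain aluminium grip, 11 mm thick, 102 mm long in all, no collar; point 50 mm above its lower end. To be left alone.
- spare_a_mid (a point): Spare file handle standing on the bench near the middle, 33 mm thick, 74 mm high; point half-way up. To be left alone.
- spare_b_mid (a point): Second spare file handle, the same, standing farther away on the bench; point half-way up. To be left alone.
There are look-alikes about, which are no part of the job. Of the things like the gauge, leave any that is blue or purple; of the rest the smaller one is meant.

How it is judged:
By the outcome, as a careful person would: the job done as asked, in the order asked, and still so for the second after the job is handed in, with the robot touching nothing.
It also fails if it takes over 54 s, if anything falls off the work surface, if the arm or the gripper's body presses on something with over 40 N, if the wrist force passes 120 N, or if a joint passes its speed limit or range.

## Working session

There is one attempt and no reset: what is moved stays moved. The work goes in short steps, Python scripts to look and compute and a tool call to move; the robot and the scene stay as the last step left them, time stands still between calls to the robot, and variables do not carry over. Pictures are saved under pics/ and viewed, at most 10 in all, crops included, and the job is handed in when it is done.

Besides the shell and the picture viewer there is one more tool, called after ">>>" as a command line: name --argument value ..., lists and objects as JSON in quotes. play_rows: Moves the arm, as the interface text tells. Its arguments: {"type":"object","properties":{"deltas":{"type":"array"}},"required":["deltas"]}

```bash
mkdir -p pics; python3 - <<'E'
from cell import *
import cv2,numpy as np
s=read_state();print(s)
for n in("scene","top"):
    c=camera_info(n);print(n,c["fx"],c["fy"],c["cx"],c["cy"],np.round(c["T"],3).tolist())
    cv2.imwrite(f"pics/{n}0.png",get_image(n)[:,:,::-1])
c=camera_info("wrist");print(c["fx"],np.round(c["T"],3).tolist())
E
```

```text
{'clock': 0.0, 'qpos': array([-1.18080845,  0.62934741,  0.03843568,  1.51838199, -0.02699703,
        0.99627876, -0.01998571]), 'qd': array([-1.92945248e-04, -1.58657863e-03,  5.18611888e-04, -9.85114120e-05,
       -1.19814159e-04,  9.31284124e-04, -1.72197362e-04]), 'tau': array([ 7.06447863e-04, -5.63409662e+01,  1.22664951e+00, -1.93444991e+01,
        1.10934488e-02,  1.04749753e-02, -2.52693934e-05]), 'eef_pos': array([285.80638547, 583.0957158 , 230.38366051]), 'tool_rot': array([-3.13969514e+00,  2.41039125e-05,  2.68582546e+00]), 'force': array([ 0.36019495, -0.80632839,  0.1394535 ]), 'torque': array([-0.00237898,  0.02338735, -0.05830904]), 'gripper_force': 0.0, 'width': 85.40526009578623}
scene 399.7115536084932 399.7115536084932 317.1522005600119 202.37761650121755 [[0.523, 0.572, -0.633, 1030.237], [0.852, -0.364, 0.375, -298.348], [-0.016, -0.735, -0.678, 663.621], [0.0, 0.0, 0.0, 1.0]]
top 431.982313533036 431.982313533036 324.718713677979 200.84971477933516 [[-0.016, -0.99, 0.139, 419.603], [-1.0, 0.017, 0.002, 18.714], [-0.004, -0.139, -0.99, 981.553], [0.0, 0.0, 0.0, 1.0]]
287.67472646408294 [[0.44, 0.853, 0.28, 214.412], [0.898, -0.418, -0.138, 619.206], [-0.001, 0.313, -0.95, 372.395], [0.0, 0.0, 0.0, 1.0]]
```

View pics/scene0.png

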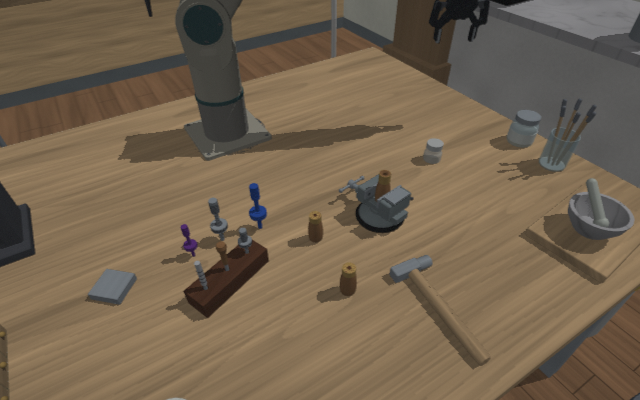

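View pics/top0.png

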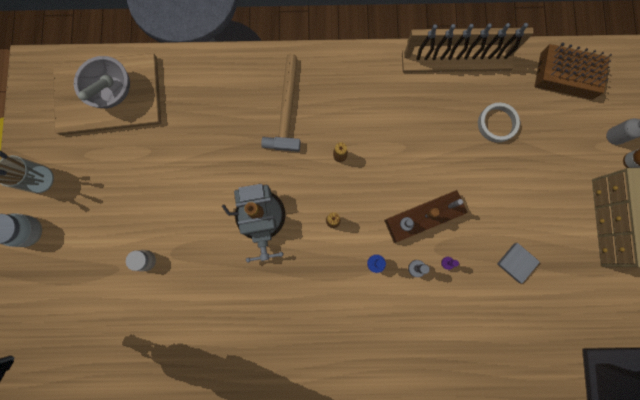

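The block's gauge (the one with a collar) is at scene (244,238) and top (407,224), in the hole nearest the vise. The handle is at scene (384,175) and top (254,210). The blue, purple and larger grey look-alikes stand in front of the block, at top (376,264), (450,264) and (418,268).

```bash
cat > h.py <<'E'
from cell import *
import cv2,numpy as np
from scipy.spatial.transform import Rotation as R
def ray(n,u,v,c=None):
    c=c or camera_info(n);T=np.array(c["T"])
    d=T[:3,:3]@np.array([(u-c["cx"])/c["fx"],(v-c["cy"])/c["fy"],1]);return T[:3,3],d/np.linalg.norm(d)
def onz(n,u,v,z,c=None):
    o,d=ray(n,u,v,c);return o+d*(z-o[2])/d[2]
def tool(p,s=None):
    s=s or read_state();return R.from_euler('xyz',s["tool_rot"]).inv().apply(np.array(p)-s["eef_pos"])
E
python3 - <<'E'
from h import *
for n,u,v,z in [("top",407,224,95),("top",254,209,127),("scene",244,232,104),("scene",384,172,127),("top",435,212,40),("top",418,268,90),("top",376,264,90),("top",394,231,40),("top",457,202,90),("top",390,243,40),("top",469,207,40),("top",333,220,70)]:
    print(n,u,v,np.round(onz(n,u,v,z)))
T=camera_info("wrist")["T"];s=read_state();Rt=R.from_euler('xyz',s["tool_rot"])
print(np.round(Rt.inv().apply(np.array(T)[:3,3]-s["eef_pos"])),np.round(Rt.inv().as_matrix()@np.array(T)[:3,:3],2),np.round(Rt.as_matrix(),2))
im=get_image("top")[:,:,::-1]
a=cv2.resize(im[180:290,220:300],None,fx=5,fy=5,interpolation=cv2.INTER_CUBIC);b=cv2.resize(im[180:290,370:480][:,:],None,fx=3.5,fy=3.5,interpolation=cv2.INTER_CUBIC)
o=np.zeros((550,790,3),np.uint8);o[:,:400]=a;o[:385,402:787]=b
cv2.imwrite("pics/crop.png",o)
E
```

```text
top 407 224 [ 494. -148.   95.]
top 254 209 [526. 161. 127.]
scene 244 232 [ 504. -151.  104.]
scene 384 172 [524. 170. 127.]
top 435 212 [ 523. -221.   40.]
top 418 268 [ 404. -168.   90.]
top 376 264 [413. -82.  90.]
top 394 231 [ 483. -129.   40.]
top 457 202 [ 538. -255.   90.]
top 390 243 [ 457. -120.   40.]
top 469 207 [ 533. -296.   40.]
top 333 220 [507.   3.  70.]
[  80.    1. -142.] [[-0.   -0.95 -0.31]
 [ 1.   -0.    0.  ]
 [-0.   -0.31  0.95]] [[-0.9   0.44 -0.  ]
 [ 0.44  0.9  -0.  ]
 [-0.   -0.   -1.  ]]
```

View pics/crop.png

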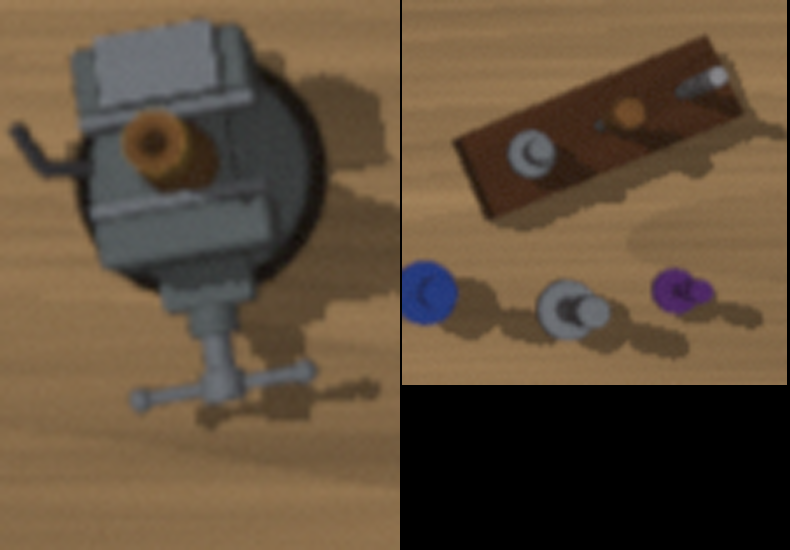

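>>> play_rows --deltas '[-40,-27,0,0,0,0.07,1,-80,-54,0,0,0,0.14,1,-128,-87,0,0,0,0.24,1,-176,-120,0,0,0,0.34,1,-224,-152,0,0,0,0.44,1,-272,-185,0,0,0,0.54,1,-320,-218,0,0,0,0.62,1,-368,-250,0,0,0,0.69,1,-400,-272,0,0,0,0.71,1,-400,-272,0,0,0,0.71,1]'

```text
clock: 1.4
eef_pos: [527.1, 159.1, 231.3]
tool_rot: [3.142, 0.002, 1.969]
force: [-0.2, -0.0, 0.4]
width: 85.6
gripper_force: 0.0
```

```bash
python3 - <<'E'
from h import *
s=read_state();c=camera_info("wrist");im=get_image("wrist")
print(s["clock"],s["eef_pos"],s["tool_rot"],s["qpos"]);import pickle;pickle.dump((s,c,im),open("w1.pkl","wb"))
print([np.round(onz("top",u,v,z)) for u,v,z in((410.3,223.4,104),(251.4,208.4,127))])
cv2.imwrite("pics/w1.png",im[:,:,::-1])
E
```

```text
1.4 [527.07974142 159.12444497 231.28910998] [3.14155295e+00 2.23044848e-03 1.96885816e+00] [-0.51361894  0.49560084  0.2502015   1.80318858 -0.15287695  0.86144764
  0.20556612]
[array([ 494., -153.,  104.]), array([527., 167., 127.])]
```

View pics/w1.png

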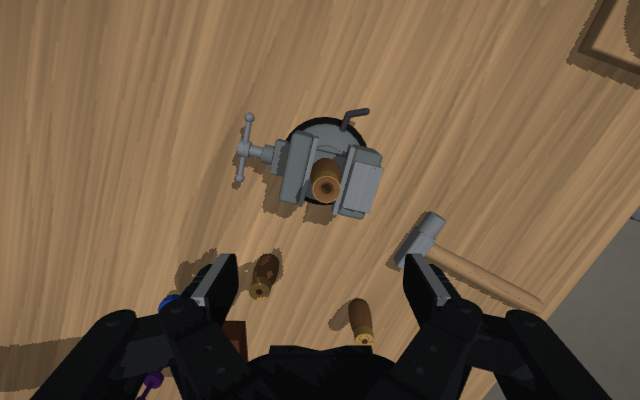

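The vise handle's bore mouth is at about (326,188), inside the brass ferrule. I'll refine it with a dark-blob fit and work out the move to the gauge.

```bash
python3 - <<'E'
from h import *
import pickle
s,c,im=pickle.load(open("w1.pkl","rb"))
x0,y0=306,170
g=cv2.resize(im[y0:y0+36,x0:x0+40],None,fx=8,fy=8,interpolation=cv2.INTER_CUBIC)
cv2.imwrite("pics/bore.png",g[:,:,::-1])
gr=cv2.cvtColor(im,cv2.COLOR_RGB2GRAY)
print(gr[174:206,312:342:1][::2])
print(np.round(onz("w",326,188,127,c),1))
print(tool([494,-153,230]))
E
```

```text
[[ 37  40  41  43  48  53  55  57  60  62  64  66  67  70  69  70  69  73
   74  75  76  75  77  74  61  60  58  56  51  50]
 [ 38  39  42  49  51  54  57  59  65  74  95 112 105 104 104 104 105 107
  112  88  77  75  74  75  74  66  59  56  50  43]
 [ 39  45  51  51  57  70  94 111  95  80  80  79  79  79  79  79  80  79
   79  82  97 109 102  86  76  72  63  54  50  58]
 [ 40  46  52  68  99  79  80  80  79  79  79  79  79  80  79  79  80  79
   81  80  81  81  80  83  97  93  70  57  53  78]
 [ 41  60  94  96  79  78  79  79  79  79  78  76  65  58  58  58  60  71
   79  80  81  82  82  83  88 104  99  69  62 105]
 [ 57 104  99  79  80  80  80  79  77  62  55  42  41  33  33  33  40  49
   55  58  70  84  85  86  87  87  93 120  98 117]
 [ 78 106  80  80  80  80  79  69  61  51  30  32  33  34  32  34  33  35
   37  50  58  66  86  86  87  87  87  93 118 117]
 [ 94 114  81  81  82  83  80  69  67  55  51  35  34  32  32  33  34  34
   35  43  65  65  76  86  85  85  85  91 119 117]
 [100  91  84  85  85  84  81  76  75  62  53  53  50  35  35  34  34  35
   38  47  55  67  74  84 
[... 264 characters left out ...]
4 117 115]
 [ 59  66  89  99  86  86  84  84  84  84  84  82  83  84  83  83  83  84
   84  87  88  88  89  89  90  94 114 117 117 111]
 [ 53  56  62  81 112 101  87  87  88  88  88  88  87  87  87  88  89  89
   89  90  90  91  95 100 112 118 117 116 114  90]
 [ 11   9  14  20  30  49  87  97  90  90  90  90  90  90  91  92  92  92
   94  94  94 105 111  73 106 117 116 117 108  65]
 [ 11   6  10  12   8  10   7  15  33  46  85  86 100 105 100 103 113 112
   59  56  41  31  46  83 117 117 117 114  91  59]
 [ 88  84  69  66  51  39  39  38  28  22  21  19  16  21  23  27  26  28
   28  36  43  48  65 106 118 118 117 106  55  59]]
[528.6 170.7 127. ]
[-277.35174075 -152.49796378    1.22486715]
```

View pics/bore.png

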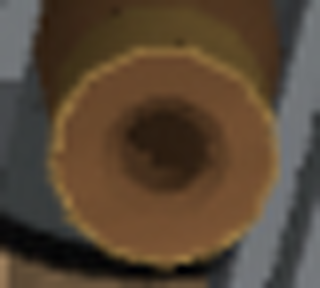

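>>> play_rows --deltas '[-35,-19,0,0,0,0,1,-80,-44,4,0,0,0,1,-130,-71,8,0,0,0,1,-180,-99,12,0,0,0,1,-230,-126,16,0,0,0,1,-262,-144,20,0,0,0,1,-277,-152,23,0,0,0,0.6,-277,-152,23,0,0,0,0.6,-277,-152,23,0,0,0,0.6]'

```text
clock: 2.58
eef_pos: [495.5, -148.5, 208.2]
tool_rot: [3.141, -0.001, 1.979]
force: [-1.2, -0.5, 0.4]
width: 51.2
gripper_force: 0.0
```

```bash
python3 - <<'E'
from h import *
import pickle
s0,c0,_=pickle.load(open("w1.pkl","rb"))
print("bore",np.round(onz("w",326.3,189.2,127,c0),1))
s=read_state();c=camera_info("wrist");im=get_image("wrist")
print(s["clock"],s["eef_pos"],s["tool_rot"],s["qpos"],s["width"]);pickle.dump((s,c,im),open("w2.pkl","wb"))
p=np.array([495,-155,104]);T=np.array(c["T"]);q=np.linalg.inv(T)[:3]@[*p,1];u,v=int(c["fx"]*q[0]/q[2]+c["cx"]),int(c["fy"]*q[1]/q[2]+c["cy"])
print(u,v)
g=im[v-60:v+60,u-80:u+80]
cv2.imwrite("pics/w2.png",cv2.resize(g,None,fx=5,fy=5,interpolation=cv2.INTER_CUBIC)[:,:,::-1])
E
```

```text
bore [529.3 169.8 127. ]
2.575 [ 495.5218934  -148.54729     208.21668324] [ 3.14103724e+00 -1.43696061e-03  1.97911143e+00] [ 0.06698957  0.48062319  0.24729305  1.91533299 -0.16616427  0.76561356
  0.81591669] 51.20753458145962
315 205
```

View pics/w2.png

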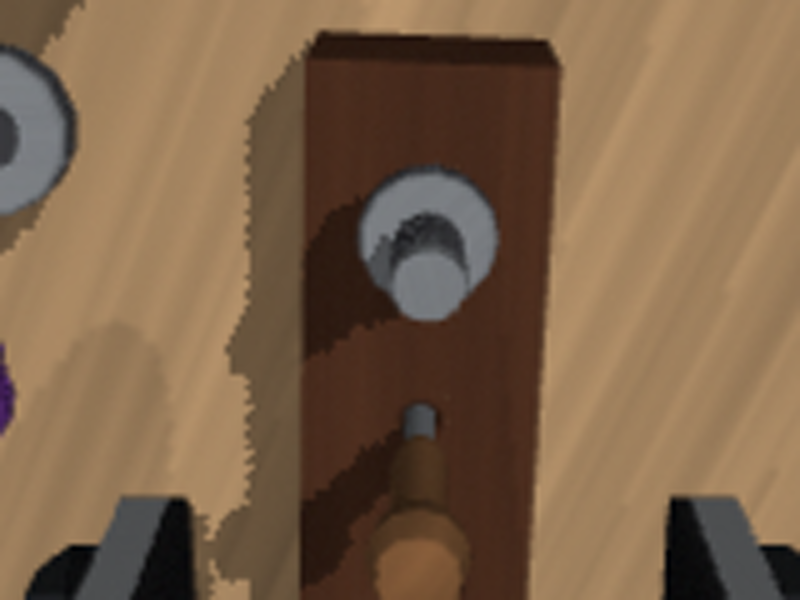

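The gauge's head top is at crop (429,284), which is wrist pixel (320.4,201.4). The closing line lies square to the tool row and nothing is in the way.

```bash
python3 - <<'E'
from h import *
import pickle
s,c,im=pickle.load(open("w2.pkl","rb"))
p=onz("w",320.4,201.4,104,c);print(p,tool([p[0],p[1],79.5]),tool([p[0],p[1],79.5],s))
E
```

```text
[ 497.24393729 -150.05792362  104.        ] [ -2.11444507   0.94461517 128.77345766] [ -2.25516554   0.90917019 128.71410036]
```

>>> play_rows --deltas '[-2,1,40,0,0,0,0.6,-2,1,80,0,0,0,0.6,-2,1,110,0,0,0,0.6,-2,1,128,0,0,0,0.6,-2,1,128.5,0,0,0,0.6,-2,1,128.5,0,0,0,0,-2,1,128.5,0,0,0,0,-2,1,128.5,0,0,0,0,-2,1,128.5,0,0,0,0,-2,1,128.5,0,0,0,0]'

```text
clock: 3.88
eef_pos: [497.8, -152.6, 80.6]
tool_rot: [3.14, 0.001, 1.976]
force: [1.0, 0.9, 6.0]
width: 11.8
gripper_force: 58.9
```

>>> play_rows --deltas '[0,0,-3,0,0,0,0,0,0,-10,0,0,0,0,0,0,-22,0,0,0,0,0,0,-40,0,0,0,0,0,0,-70,0,0,0,0,0,0,-105,0,0,0,0,0,0,-135,0,0,0,0,0,0,-150,0,0,0,0,0,0,-150,0,0,0,0]'

```text
clock: 5.0
eef_pos: [496.8, -152.7, 230.6]
tool_rot: [3.14, 0.001, 1.976]
force: [0.0, 0.6, -1.4]
width: 11.8
gripper_force: 58.8
```

```bash
python3 - <<'E'
from h import *
s=read_state();print(s["eef_pos"],s["tool_rot"],s["force"],s["width"]);p=[529.3,169.8,230]
print(tool(p))
cv2.imwrite("pics/w3.png",get_image("wrist")[:,:,::-1])
E
```

```text
[ 496.78681684 -152.66434289  230.55135843] [3.14044550e+00 7.34337276e-04 1.97570259e+00] [ 0.04275991  0.55847788 -1.37252682] 11.841819089140309
[283.58198524 156.91286598   0.52311781]
```

View pics/w3.png

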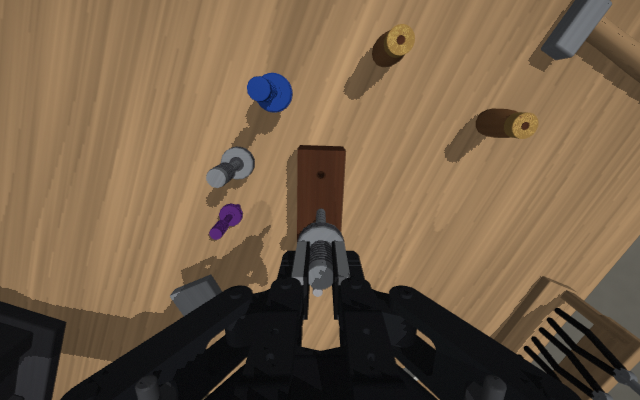

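The gauge is held upright, with its rod tip near (321,209) below the collar. The hole it left is at (321,175). I'll measure the tip to aim at the bore.

```bash
python3 - <<'E'
from h import *
c=camera_info("wrist");s=read_state()
im=cv2.imread("pics/w3.png");g=im.max(axis=2).astype(int)
print(g[200:232:2,312:332])
for u,v in((321,209),):
    p=onz("w",u,v,230.6-68.5+1,c);print(p,tool(p),tool([529.3,169.8,230])-tool(p))
E
```

```text
[[ 70  70  70  70  69  67  70  71  71  71  72  70  71  69  68  69  69  67
   68  69]
 [ 72  71  71  70  69  68  69  70  71  70  71  70  70  69  69  70  68  68
   68  70]
 [ 71  70  72  70  68  67  69  70  70  72  71  71  70  69  69  71  68  68
   68  69]
 [ 71  72  70  71  69  68  69  71  71  72  72  71  71  69  69  70  67  68
   68  69]
 [ 72  70  71  71  68  68  68  67  59  70  64  71  70  69  69  69  68  68
   69  69]
 [ 70  71  71  71  66  57  60  65  70  75  80  77  72  69  69  69  68  69
   68  70]
 [ 71  71  71  70  62  54  59  59  72  75  70  66  74  68  69  70  68  68
   69  69]
 [ 71  71  71  70  58  53  51  63  58  71  63  72  74  65  70  69  67  67
   68  69]
 [ 71  71  71  64  53  54  54  63  56  68  72  79  74  61  69  69  68  68
   68  70]
 [ 72  72  70  59  47  52  61  66  69  73  78  78  67  68  70  69  67  68
   68  69]
 [ 71  65  43  40  47  51  63  66  72  76  78  71  71  66  71  69  68  68
   69  70]
 [ 66  47  47  48  59  57  50  47  49  64  64  65  64  60  68  68  68  69
   69  70]
 [ 39  46  44  36  36  42  48  48  49  49  51  53  46  49  47  51  52  54
   59  69]
 [ 50  49  52  55  47  52  68  71  74  76  80  80  76  70  63  53  49  49
   50  50]
 [ 98  99 101 111 113 122 122 122 122 122 122 122 122 121 111  96  88  84
   77  67]
 [126 127 128 129 130 130 130 130 128 128 128 127 128 127 128 128 127 124
  124 124]]
[ 495.67099819 -147.93399333  163.1       ] [ 4.26907226  1.31841461 66.44726826] [278.8006978  156.09081644 -66.83740126]
```

>>> play_rows --deltas '[20,11,0,0,0,0,0,55,31,0,0,0,0,0,95,53,0,0,0,0,0,140,78,0,0,0,0,0,185,103,0,0,0,0,0,225,125,0,0,0,0,0,257,143,0,0,0,0,0,275,153,0,0,0,0,0,281,156,0,0,0,0,0,281,156,0,0,0,0,0]'

```text
clock: 6.3
eef_pos: [529.2, 165.9, 229.4]
tool_rot: [-3.14, 0.001, 1.975]
force: [0.0, 0.1, -1.2]
width: 11.8
gripper_force: 58.7
```

>>> play_rows --deltas '[0,0,10,0,0,0,0,0,0,20,0,0,0,0,0,0,26,0,0,0,0,0,0,26,0,0,0,0,0,0,26,0,0,0,0]'

```text
clock: 6.92
eef_pos: [529.5, 167.1, 203.9]
tool_rot: [3.141, 0.0, 1.976]
force: [-0.1, -0.7, -0.4]
width: 11.8
gripper_force: 58.7
```

```bash
python3 - <<'E'
from h import *
s=read_state();c=camera_info("wrist");print(s["eef_pos"],s["tool_rot"],s["force"],s["width"]);print("to bore",tool([529.3,169.8,230]))
w=get_image("wrist");
cv2.imwrite("pics/w4full.png",w[:,:,::-1])
a=cv2.resize(w[150:250,260:380],None,fx=5,fy=5,interpolation=cv2.INTER_CUBIC)
b=get_image("scene");b=cv2.resize(b[120:220,364:404],None,fx=5,fy=5,interpolation=cv2.INTER_CUBIC)
cv2.imwrite("pics/w4.png",np.hstack([a,b])[:,:,::-1])
E
```

```text
[529.52633579 167.13165648 203.92740467] [3.14127469e+00 3.93748279e-05 1.97571385e+00] [-0.08462159 -0.71838043 -0.40237675] 11.832181058045634
to bore [  2.54070441   0.85143215 -26.07242598]
```

View pics/w4.png

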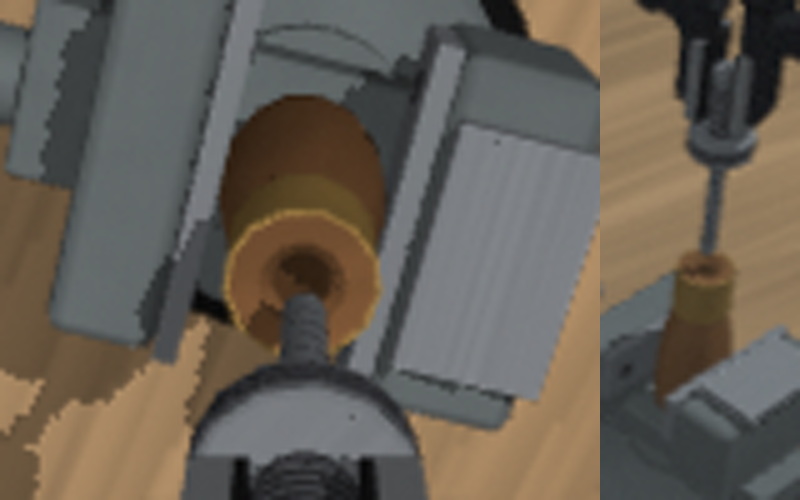

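The rod hangs just above the bore: tip at crop (304,294), ferrule centre near (303,280). In the scene view the rod lines up with the bore too. One numerical check before insertion.

```bash
python3 - <<'E'
from h import *
c=camera_info("wrist");s=read_state()
print("bore",tool(onz("w",320.4,205.7,127,c)))
zt=s["eef_pos"][2]-68.5+3.5
for v in(212.5,213.5):print("ball",tool(onz("w",320.4,v,zt,c)))
E
```

```text
bore [ 3.23574089  0.83958686 77.10098972]
ball [ 1.96189948  0.81516009 65.00051368]
ball [ 1.13993186  0.81497708 65.00054486]
```

>>> play_rows --deltas '[1,0,2,0,0,0,0,1,0,6,0,0,0,0,1,0,10,0,0,0,0,1,0,14,0,0,0,0,1,0,18,0,0,0,0,1,0,20,0,0,0,0]'

```text
clock: 7.78
eef_pos: [528.8, 168.0, 183.4]
tool_rot: [-3.141, -0.0, 1.976]
force: [0.7, -0.5, -0.8]
width: 12.1
gripper_force: 58.7
```

>>> play_rows --deltas '[0,0,5,0,0,0,0,0,0,10,0,0,0,0,0,0,15,0,0,0,0,0,0,19,0,0,0,0,0,0,22,0,0,0,0,0,0,24,0,0,0,0,0,0,24,0,0,0,0]'

```text
clock: 8.65
eef_pos: [528.9, 168.1, 159.7]
tool_rot: [-3.141, -0.0, 1.976]
force: [0.5, -0.1, -0.6]
width: 11.9
gripper_force: 58.7
```

>>> play_rows --deltas '[0,0,0.6,0,0,0,0,0,0,1.2,0,0,0,0,0,0,1.8,0,0,0,0,0,0,2.4,0,0,0,0,0,0,3,0,0,0,0]'

```text
clock: 9.28
eef_pos: [528.9, 168.1, 156.7]
tool_rot: [-3.142, -0.0, 1.976]
force: [-0.0, -1.5, -1.4]
width: 11.7
gripper_force: 58.7
```

Tip is now about 88 mm up, and the floor lies between 81 and 87 mm.

>>> play_rows --deltas '[0,0,0.5,0,0,0,0,0,0,1,0,0,0,0,0,0,1.5,0,0,0,0,0,0,2,0,0,0,0]'

```text
clock: 9.78
eef_pos: [529.1, 168.1, 155.1]
tool_rot: [3.141, -0.0, 1.976]
force: [-0.8, -1.3, 4.4]
width: 11.6
gripper_force: 59.3
```

>>> play_rows --deltas '[0,0,0.5,0,0,0,0,0,0,1,0,0,0,0,0,0,1.5,0,0,0,0]'

```text
clock: 10.15
eef_pos: [529.6, 168.2, 154.7]
tool_rot: [3.14, -0.0, 1.976]
force: [-2.2, -0.3, 13.3]
width: 11.7
gripper_force: 60.3
```

Contact with a clear force rise: the rod is bottomed at TCP z ≈ 155. Easing the load and letting go.

>>> play_rows --deltas '[0,0,-1,0,0,0,0,0,0,-1.5,0,0,0,0,0,0,-1.5,0,0,0,0,0,0,-1.5,0,0,0,0.3,0,0,-1.5,0,0,0,0.55,0,0,-1.5,0,0,0,0.55,0,0,-1.5,0,0,0,0.55]'

```text
clock: 11.02
eef_pos: [528.8, 168.0, 154.6]
tool_rot: [-3.141, -0.0, 1.976]
force: [0.5, -0.7, 0.5]
width: 47.0
gripper_force: 0.0
```

>>> play_rows --deltas '[0,0,-8,0,0,0,0.55,0,0,-25,0,0,0,0.55,0,0,-50,0,0,0,0.55,0,0,-65,0,0,0,0.55,0,0,-70,0,0,0,0.55,0,0,-70,0,0,0,0.55]'

```text
clock: 11.78
eef_pos: [528.8, 168.1, 224.8]
tool_rot: [3.142, -0.0, 1.976]
force: [0.2, -0.3, -0.7]
width: 47.1
gripper_force: 0.0
```

```bash
python3 - <<'E'
from h import *
s=read_state();print(s["eef_pos"],s["tool_rot"],s["force"],s["width"])
w=get_image("wrist");cv2.imwrite("pics/w5f.png",w[:,:,::-1])
a=cv2.resize(w[130:250,260:380],None,fx=4,fy=4,interpolation=cv2.INTER_CUBIC)
b0=get_image("scene");cv2.imwrite("pics/s5f.png",b0[:,:,::-1]);b=cv2.resize(b0[110:206,356:420],None,fx=5,fy=5,interpolation=cv2.INTER_CUBIC)
cv2.imwrite("pics/w5.png",np.hstack([a,b])[:,:,::-1])
E
```

```text
[528.83887357 168.09986103 224.78076578] [ 3.14155787e+00 -1.14489332e-04  1.97584574e+00] [ 0.22944656 -0.29920305 -0.69298487] 47.14481089322201
```

View pics/w5.png

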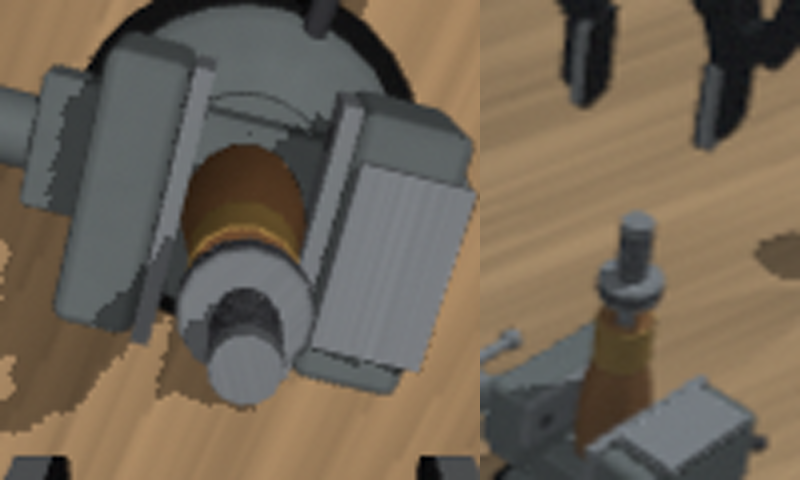

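The gauge stands in the bore with the collar up: head top at crop (247,370), collar disc centred near (246,306). I'll compute the lean and grasp offset.

```bash
python3 - <<'E'
from h import *
c=camera_info("wrist")
print("head",tool(onz("w",321.3,222.1,178.5,c)))
for v in(205.5,206.5):print("collar",tool(onz("w",321.1,v,149,c)))
E
```

```text
head [ 2.0761606   1.43956215 45.57755458]
collar [ 4.0879587   1.42625127 75.07790128]
collar [ 3.23976156  1.42669705 75.07777594]
```

>>> play_rows --deltas '[1,0.5,10,0,0,0,0.55,3,0.5,35,0,0,0,0.55,3,0.5,65,0,0,0,0.55,3,0.5,88,0,0,0,0.55,3,0.5,98,0,0,0,0.55,3,0.5,98,0,0,0,0.55,3,0.5,98,0,0,0,0,3,0.5,98,0,0,0,0,3,0.5,98,0,0,0,0,3,0.5,98,0,0,0,0]'

```text
clock: 13.12
eef_pos: [529.0, 171.3, 127.5]
tool_rot: [3.14, 0.0, 1.976]
force: [1.5, 0.9, 3.3]
width: 24.6
gripper_force: 58.8
```

>>> play_rows --deltas '[0,0,0.5,0,0,0,0,0,0,1.5,0,0,0,0,0,0,2.7,0,0,0,0,0,0,4,0,0,0,0,0,0,5.2,0,0,0,0,0,0,6.4,0,0,0,0,0,0,7.6,0,0,0,0,0,0,8.5,0,0,0,0]'

```text
clock: 14.12
eef_pos: [529.4, 171.3, 125.2]
tool_rot: [3.137, -0.002, 1.975]
force: [-12.3, -2.5, 61.7]
width: 24.7
gripper_force: 89.6
```

>>> play_rows --deltas '[0,0,0.5,0,0,0,0,0,0,1,0,0,0,0,0,0,1.5,0,0,0,0,0,0,2,0,0,0,0,0,0,2.5,0,0,0,0]'

```text
clock: 14.75
eef_pos: [529.4, 171.4, 124.8]
tool_rot: [3.136, -0.002, 1.975]
force: [-16.4, -4.0, 78.9]
width: 24.2
gripper_force: 97.7
```

Force climbed at TCP z ≈ 127, so the fingertips are resting on the ferrule rim. I'll unload, open and regrip the collar higher, nearer the tips.

>>> play_rows --deltas '[0,0,-4,0,0,0,0,0,0,-8,0,0,0,0,0,0,-10.5,0,0,0,0,0,0,-10.5,0,0,0,0,0,0,-10.5,0,0,0,0.3,0,0,-10.5,0,0,0,0.55,0,0,-10.5,0,0,0,0.55,0,0,-10.5,0,0,0,0.55]'

```text
clock: 15.75
eef_pos: [527.7, 170.9, 125.7]
tool_rot: [-3.14, -0.0, 1.976]
force: [0.2, -0.5, -0.4]
width: 47.0
gripper_force: 0.0
```

>>> play_rows --deltas '[0,0,-15,0,0,0,0.55,0,0,-45,0,0,0,0.55,0,0,-80,0,0,0,0.55,0,0,-97,0,0,0,0.55,0,0,-97,0,0,0,0.55,0,0,-97,0,0,0,0.55]'

```text
clock: 16.5
eef_pos: [527.7, 171.0, 223.0]
tool_rot: [-3.141, -0.0, 1.976]
force: [-0.2, 0.3, 0.2]
width: 47.0
gripper_force: 0.0
```

```bash
python3 - <<'E'
from h import *
s=read_state();print(s["eef_pos"],s["tool_rot"],s["force"],s["width"])
w=get_image("wrist");cv2.imwrite("pics/w6f.png",w[:,:,::-1])
a=cv2.resize(w[130:250,260:380],None,fx=4,fy=4,interpolation=cv2.INTER_CUBIC)
b0=get_image("scene");cv2.imwrite("pics/s6f.png",b0[:,:,::-1]);b=cv2.resize(b0[110:206,356:420],None,fx=5,fy=5,interpolation=cv2.INTER_CUBIC)
cv2.imwrite("pics/w6.png",np.hstack([a,b])[:,:,::-1])
E
```

```text
[527.68382412 170.96139785 222.96142367] [-3.14069182e+00 -1.90448535e-04  1.97585707e+00] [-0.18635091  0.28383221  0.19663943] 46.99651571518898
```

View pics/w6.png

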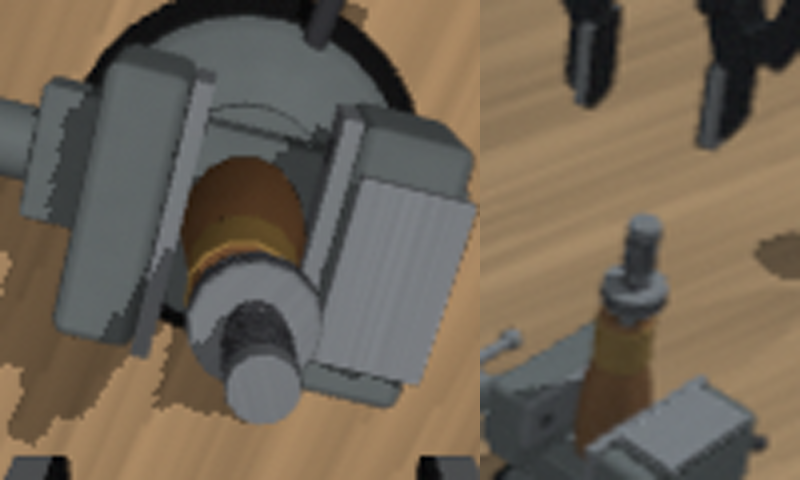

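The collar slid about 3 mm and the gauge leans slightly to tool +y, with head top at crop (263,388) and collar at (254,318). Regripping the collar near the fingertips, centred on the bore.

>>> play_rows --deltas '[0,0,10,0,0,0,0.55,0,0,35,0,0,0,0.55,0,0,60,0,0,0,0.55,0,0,78,0,0,0,0.55,0,0,85,0,0,0,0.55,0,0,85,0,0,0,0.55,0,0,85,0,0,0,0,0,0,85,0,0,0,0,0,0,85,0,0,0,0,0,0,85,0,0,0,0]'

```text
clock: 17.85
eef_pos: [528.7, 171.2, 138.9]
tool_rot: [3.14, 0.0, 1.976]
force: [-0.5, -0.7, 4.4]
width: 24.0
gripper_force: 58.9
```

>>> play_rows --deltas '[0,0,0.5,0,0,0,0,0,0,1.2,0,0,0,0,0,0,2,0,0,0,0,0,0,3,0,0,0,0]'

```text
clock: 18.35
eef_pos: [528.5, 171.2, 135.3]
tool_rot: [3.141, 0.0, 1.976]
force: [0.9, 0.8, 4.8]
width: 23.9
gripper_force: 59.0
```

Sliding with a force of about 4 N, as expected.

>>> play_rows --deltas '[0,0,0.8,0,0,0,0,0,0,1.6,0,0,0,0,0,0,2.4,0,0,0,0,0,0,3,0,0,0,0]'

```text
clock: 18.85
eef_pos: [528.4, 171.1, 132.3]
tool_rot: [3.141, 0.0, 1.976]
force: [0.6, 1.0, 3.6]
width: 23.7
gripper_force: 59.0
```

>>> play_rows --deltas '[0,0,0.6,0,0,0,0,0,0,1.2,0,0,0,0,0,0,1.8,0,0,0,0]'

```text
clock: 19.23
eef_pos: [528.3, 171.1, 130.5]
tool_rot: [3.141, -0.0, 1.976]
force: [1.9, 1.1, 3.7]
width: 23.6
gripper_force: 59.0
```

>>> play_rows --deltas '[0,0,0.5,0,0,0,0,0,0,1,0,0,0,0,0,0,1.5,0,0,0,0]'

```text
clock: 19.6
eef_pos: [528.3, 171.1, 129.3]
tool_rot: [3.141, -0.0, 1.976]
force: [0.3, 0.6, 8.6]
width: 23.7
gripper_force: 59.6
```

>>> play_rows --deltas '[0,0,0.5,0,0,0,0,0,0,1,0,0,0,0]'

```text
clock: 19.85
eef_pos: [528.3, 171.1, 129.2]
tool_rot: [3.141, -0.0, 1.976]
force: [-1.7, -0.4, 17.1]
width: 23.8
gripper_force: 60.4
```

```bash
python3 - <<'E'
from h import *
b=get_image("scene");b=cv2.resize(b[110:206,356:420],None,fx=6,fy=6,interpolation=cv2.INTER_CUBIC)
cv2.imwrite("pics/s7.png",b[:,:,::-1])
E
```

```text
(no output)
```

View pics/s7.png

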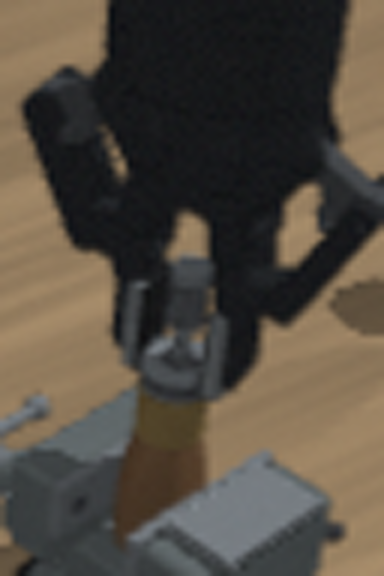

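The collar now sits directly on the brass ferrule at (175,390), and the contact force rose at TCP z ≈ 129, above the ferrule. I'm over the picture-viewing limit (11 viewed), so I'll view no more. Next I press and hold, then ease off and release.

>>> play_rows --deltas '[0,0,0.5,0,0,0,0,0,0,0.6,0,0,0,0,0,0,0.6,0,0,0,0,0,0,0.6,0,0,0,0,0,0,0.6,0,0,0,0,0,0,0.6,0,0,0,0,0,0,0.6,0,0,0,0,0,0,0.6,0,0,0,0,0,0,0.6,0,0,0,0,0,0,0.6,0,0,0,0]'

```text
clock: 21.15
eef_pos: [528.3, 171.1, 129.1]
tool_rot: [3.141, -0.001, 1.976]
force: [-2.5, -1.0, 17.8]
width: 24.2
gripper_force: 60.6
```

>>> play_rows --deltas '[0,0,0,0,0,0,0,0,0,0,0,0,0,0,0,0,-0.8,0,0,0,0,0,0,-0.8,0,0,0,0.1,0,0,-0.8,0,0,0,0.4,0,0,-0.8,0,0,0,0.55,0,0,-0.8,0,0,0,0.55,0,0,-0.8,0,0,0,0.55]'

```text
clock: 22.15
eef_pos: [527.9, 170.9, 127.9]
tool_rot: [-3.141, -0.0, 1.976]
force: [0.4, 0.4, 0.7]
width: 47.4
gripper_force: 0.0
```

>>> play_rows --deltas '[0,0,-10,0,0,0,0.55,0,0,-35,0,0,0,0.55,0,0,-65,0,0,0,0.55,0,0,-95,0,0,0,0.55,0,0,-95,0,0,0,0.55,0,0,-95,0,0,0,0.55]'

```text
clock: 22.9
eef_pos: [527.8, 171.0, 223.1]
tool_rot: [-3.141, -0.0, 1.976]
force: [0.3, -0.5, 0.2]
width: 47.0
gripper_force: 0.0
```

```bash
python3 - <<'E'
from h import *
s=read_state();c=camera_info("wrist");w=get_image("wrist");print(s["eef_pos"],s["force"],s["width"])
hsv=cv2.cvtColor(w,cv2.COLOR_RGB2HSV);g=cv2.cvtColor(w,cv2.COLOR_RGB2GRAY)
roi=g[185:250,295:350]
print(roi[::3,::2])
E
```

```text
[527.79055645 171.03982861 223.12173128] [ 0.33504167 -0.4985497   0.18561091] 47.04472055575885
[[ 99  91  73 119 120  60  38  43  47  51  60  64  68  70  74  74  65  61
   60  59  53  53 119 120 111  60 104 123]
 [ 98  85  75 119 117  40  39  43  52  58  62  67  70  70  72  76  78  78
   62  60  50  64 120 119  58  63 122 124]
 [ 95  79 119 115 108  49  41  52  56  43  41  51  54  63  66  46  43  64
   75  59  52 105 119 114  60  88 123 123]
 [ 90  57 113  74  64  59  46  37  50  93 118 122 121 120 120 121 117 104
   61  60  54 119 119  93  61 120 125 123]
 [ 81 100  74  72  61  61  39  90 117 121 122 121 120 120 122 121 121 119
  118  92  76 119 113  59  72 122 124 124]
 [ 47  74  74  69  61  57  95 121 121 122 121 120 118 117 119 120 118 119
  123 119 113 120  96  60 115 124 123 125]
 [ 47  74  74  61  62  64 122 122 122 121 111  57  57  57  55  54  98 121
  121 122 119  94  57  67 122 125 123 125]
 [ 65  75  70  29  57  77 122 121 121 117  56  53  58  67  72  54  62 122
  122 120 119  88  59 110 123 123 125 125]
 [ 74  75  52   9  10  72 121 121 123  72  33  42  44  47  55  50  
[... 871 characters left out ...]
126 127 144 140 136 137 138 132  91 130  88 114 118 115 116 118 117 117
  136 140 142 138 137 134 130 129 126 127]
 [133 142 142 138 135 137 135 132 132 127 130 127 124 121 123 128 127 134
  139 143 140 137 135 129 129 127 125 132]
 [141 143 138 136 137 136 131 132 128 127 129 125 123 123 127 125 132 137
  141 140 137 135 130 129 128 124 131 134]
 [144 140 136 136 137 132 132 129 125 131 126 123 123 126 125 131 135 140
  142 138 136 132 128 128 125 128 135 133]
 [140 136 135 136 135 132 130 125 130 128 124 122 125 126 127 133 140 141
  138 136 133 128 128 124 127 133 134 135]
 [138 134 135 135 131 130 126 128 129 125 122 123 127 124 131 137 142 140
  136 134 128 128 126 125 131 134 134 135]]
```

```bash
python3 - <<'E'
from h import *
c=camera_info("wrist");w=get_image("wrist");g=cv2.cvtColor(w,cv2.COLOR_RGB2GRAY)
print(g[222:238,308:338:1])
print("head",tool(onz("w",323.2,227,178.5,c)));print("collar",tool(onz("w",321.2,207.3,137,c)))
print("ferrule",tool([529.3,169.8,127]))
E
```

```text
[[ 86  84  85  85  86  79  43  58  89 119 118 118 118 118 119 120 118 117
  118 118 118 118 116 101  71  84  72  85  91  96]
 [ 85  84  85  86  85  80  48  69 114 119 117 117 118 118 117 120 119 117
  118 117 117 118 117 115  76  73  78  87  93  98]
 [ 84  84  85  86  85  80  54  85 119 120 117 117 118 118 118 118 119 118
  117 118 117 119 117 117 102  62  82  88  95 100]
 [ 84  85  87  85  85  79  63 107 117 120 118 117 118 118 117 119 119 119
  116 117 118 118 117 117 113  73  77  87  95  98]
 [ 83  85  86  85  84  79  74 116 117 122 118 117 117 118 118 118 119 118
  118 117 117 118 117 117 115  88  86  77  86  90]
 [ 85  85  85  84  82  80  78 116 117 120 119 117 117 118 117 118 118 118
  117 117 117 117 117 115 114 101 125 100  95  86]
 [ 85  86  84  83  82  80  78 116 115 118 119 117 116 117 117 117 118 119
  118 116 117 116 117 117 116 110 134 138 141 139]
 [ 85  86  84  83  81  79  78 116 116 117 120 117 115 118 117 117 117 119
  118 116 117 116 117 116 114 107 138 141 142 143]
 [ 85  85  84  83  82  82  83 114 116 116 119 117 116 117 117 117 117 119
  118 117 117 117 116 116 
[... 334 characters left out ...]
17 116 116 117
  118 117 116 118 119 131 137 139 141 143 142 139]
 [136 132 131 133 132 130 128 125 127 119 114 119 116 115 116 117 116 116
  117 118 117 123 130 137 138 141 142 143 140 138]
 [134 132 132 133 132 129 126 126 130 130 127 119 109 116 116 117 117 116
  117 117 121 132 134 136 139 141 142 142 139 138]
 [133 131 132 132 129 127 125 129 132 129 126 125 123 120 116 116 117 124
  123 127 131 133 135 137 139 142 142 141 139 137]
 [131 133 132 131 128 126 126 130 131 126 125 125 123 122 123 124 127 128
  127 127 131 134 137 139 141 143 142 140 138 136]]
head [-0.9991518   2.87208864 43.88382917]
collar [-1.18184893  1.68075494 85.38613424]
ferrule [-1.69967105  1.43373527 95.38654364]
```

The collar is down, but the head leans about 2° toward tool +y. I have 31 s left, so I'll regrip the collar, press again and check the lean while it is held.

>>> play_rows --deltas '[0,0,10,0,0,0,0.55,0,0,35,0,0,0,0.55,0,0,65,0,0,0,0.55,0,0,86,0,0,0,0.55,0,0,93.5,0,0,0,0.55,0,0,93.5,0,0,0,0.55,0,0,93.5,0,0,0,0,0,0,93.5,0,0,0,0,0,0,93.5,0,0,0,0,0,0,93.5,0,0,0,0]'

```text
clock: 24.25
eef_pos: [528.8, 171.2, 130.6]
tool_rot: [3.14, 0.0, 1.976]
force: [-0.3, -0.7, 5.4]
width: 23.5
gripper_force: 59.0
```

```bash
python3 - <<'E'
from h import *
s=read_state();c=camera_info("wrist");w=get_image("wrist");g=cv2.cvtColor(w,cv2.COLOR_RGB2GRAY)
cv2.imwrite("pics/w8.png",w[:,:,::-1])
p=s["eef_pos"];T=np.linalg.inv(np.array(c["T"]))
q=T[:3]@[p[0],p[1],178.5,1];u,v=c["fx"]*q[0]/q[2]+c["cx"],c["fy"]*q[1]/q[2]+c["cy"];print(u,v,c["fx"]/q[2])
print(g[int(v)-36:int(v)+36:6,int(u)-48:int(u)+48:3])
E
```

```text
319.0859056969472 317.85015008992946 2.514107038343563
[[ 18  18  18  18  17 134  76  28  12  44 137  94  74  33  44  32  47  57
   61  43  64  28 127 136  11   8  20  57  81  18  18  17]
 [ 30  27  17  18  18  19  24  29  13  71 134 130  78  45  47  51  33  37
   37  37  69  23  94 133  65   9  19  11  14  18  17  19]
 [ 18  18  16  16  16  14  40  27  11 134 130 136  56  46  26  50  65  68
   70  73  52  34  45 131 122  11  18  15  15  17  17  16]
 [ 15  17  15  15  18  15  17  29  10 129 137 131  59  36  58  66  69  68
   48  48  47  44  28 131 139   9  16  14  15  16  16  16]
 [ 17  15  10  11  15  16  18  30  43 137 131 127  33  54  59  67  58  64
   66  60  50  46  46 113 137  10  18  11  15  15   9  11]
 [ 13  12  14  14  15  14  14  30  70 132 127 129  53  76 122  76  75  76
   76  74  75  74  70  97 136  66  17  11  14  13  14  14]
 [ 18  16  18  17  16  16  30  19 131 127 129 127  92  75  77  75  76  75
   76  74  75  74  74  78 132 116  17  15  13  16  17  17]
 [ 17  17  14  17  17  15 115 133 128 129 127 135 137  75  75  76  74  74
   75  76  74  74  74 130 126 138 137 128  14  17  16  19]
 [ 16  18  16  16  17  12 132 129 128 127 135 140 146 139 105  77  74  75
   74  75  77 131 128 126 135 137 137 126  13  18  16  17]
 [ 17  18  18  16  17  11 128 129 127 136 139 144 138 135 130 128 127 140
  136 133 130 128 137 136 136 136 131 128  13  17  18  18]
 [ 17  18  17  18  18  20 129 127 136 139 143 137 135 129 128 126 140 136
  131 129 127 136 134 136 135 130 135 122  15  15  17  17]
 [ 18  19  17  18  19  14  17  17  18  17  17  58 121 124 126 139 135 130
  128 127 133 122  64  12  11   8  11  10  13  16  17  18]]
```

While gripped, the head is still about 1.5 mm (1.8°) toward +y. I'll turn the tool by −0.03 rad about its x axis while lightly pressing.

>>> play_rows --deltas '[0,0,0,-0.01,0,0,0,0,0,0.3,-0.02,0,0,0,0,0,0.8,-0.03,0,0,0,0,0,1.3,-0.032,0,0,0,0,0,1.8,-0.032,0,0,0,0,0,1.8,-0.032,0,0,0]'

```text
clock: 25.05
eef_pos: [528.8, 171.2, 130.3]
tool_rot: [3.107, -0.0, 1.976]
force: [-5.1, -1.1, 19.0]
width: 23.3
gripper_force: 60.4
```

```bash
cat > m.py <<'E'
from h import *
s=read_state();c=camera_info("wrist");w=get_image("wrist");g=cv2.cvtColor(w,cv2.COLOR_RGB2GRAY)
T=np.linalg.inv(np.array(c["T"]))
q=T[:3]@[527.8,170.5,178.5,1];u,v=c["fx"]*q[0]/q[2]+c["cx"],c["fy"]*q[1]/q[2]+c["cy"];print(u,v,c["fx"]/q[2])
for r in range(int(v)-9,int(v)+12,6):print(r,int(u)-24,g[r,int(u)-24:int(u)+30])
E
python3 m.py
```

```text
320.13410242899505 318.9603979792919 2.521046412317397
309 296 [131 130 129 128 128 129 130 132 130 128 121  63  55  54  56  62  80  99
  76  77  77  76  76  76  76  76  76  77  77  76  76  76  76  77  76  75
  76  76  75  73  70  50  45  44  61 119 136 134 133 122  15  13  17  17]
315 296 [127 127 127 130 131 129 127 129 134 136 135 110  63  75  76  77  79  78
  77  76  75  76  76  76  76  76  76  76  77  77  77  76  75  76  76  75
  75  75  75  75  75  74  75  75  72  94 130 128 130 131 103  15  18  17]
321 296 [130 130 130 127 128 133 136 138 140 142 145 137  83  77  75  75  75  77
  78  77  76  75  75  76  76  76  75  76  76  75  76  77  75  76  75  75
  76  76  75  75  75  75  74  75  82 119 136 139 138 136 138 139 139 139]
327 296 [127 128 133 136 138 139 141 143 145 146 144 143 140 138 135 118  79  75
  75  77  78  77  76  75  74  75  76  75  75  74  75  76  76  76  76  75
  74  75  76  74  79  98 131 137 138 136 137 138 138 139 139 137 137 135]
```

Lean is now down to about 0.7°. A bit more turn, then hold it pressed for over a second, ease off and release.

>>> play_rows --deltas '[0,0,0,-0.006,0,0,0,0,0,0.3,-0.013,0,0,0,0,0,0.5,-0.016,0,0,0,0,0,0.5,-0.016,0,0,0,0,0,0.5,-0.016,0,0,0,0,0,0.5,-0.016,0,0,0,0,0,0.5,-0.016,0,0,0,0,0,0.5,-0.016,0,0,0,0,0,0.5,-0.016,0,0,0,0,0,0.5,-0.016,0,0,0]'

```text
clock: 26.35
eef_pos: [528.8, 171.2, 130.2]
tool_rot: [3.091, -0.001, 1.976]
force: [-5.4, -2.4, 23.6]
width: 23.7
gripper_force: 61.0
```

>>> play_rows --deltas '[0,0,0,0,0,0,0,0,0,0,0,0,0,0,0,0,-0.8,0,0,0,0,0,0,-1.2,0,0,0,0,0,0,-1.2,0,0,0,0.05,0,0,-1.2,0,0,0,0.35,0,0,-1.2,0,0,0,0.55,0,0,-1.2,0,0,0,0.55,0,0,-1.2,0,0,0,0.55]'

```text
clock: 27.48
eef_pos: [528.1, 171.0, 128.4]
tool_rot: [3.094, -0.0, 1.976]
force: [-0.6, -0.5, 0.1]
width: 46.9
gripper_force: 0.0
```

>>> play_rows --deltas '[0,0,-10,0,0,0,0.55,0,-1,-35,0,0,0,0.55,0,-3,-65,0.04,0,0,0.55,0,-5,-94,0.048,0,0,0.55,0,-5,-94,0.048,0,0,0.55,0,-5,-94,0.048,0,0,0.55]'

```text
clock: 28.22
eef_pos: [519.0, 167.3, 222.1]
tool_rot: [-3.141, -0.0, 1.976]
force: [0.0, -0.6, -0.6]
width: 46.9
gripper_force: 0.0
```

```bash
python3 - <<'E'
from h import *
s=read_state();c=camera_info("wrist");w=get_image("wrist");g=cv2.cvtColor(w,cv2.COLOR_RGB2GRAY)
cv2.imwrite("pics/w9.png",w[:,:,::-1]);print(s["eef_pos"],s["tool_rot"])
T=np.linalg.inv(np.array(c["T"]))
for n,z in(("head",178.5),("collar",137)):
    q=T[:3]@[529.3,169.8,z,1];u,v=c["fx"]*q[0]/q[2]+c["cx"],c["fy"]*q[1]/q[2]+c["cy"];print(n,u,v,c["fx"]/q[2])
    for r in range(int(v)-12,int(v)+13,4):print(r,int(u)-20,g[r,int(u)-20:int(u)+20])
    print(int(u),g[int(v)-20:int(v)+20,int(u)])
E
```

```text
[519.01834734 167.25645439 222.06994685] [-3.14119749e+00 -2.07510870e-04  1.97589131e+00]
head 334.2247342459448 228.21955401959747 1.425156310792908
216 314 [ 90  89  88  86  84  76  77  75  72  58  40  45  41  39  34  46  49  58
  64  65  65  64  52  47  47  51  50  68 118 119 114  92  65  71 116 122
 123 125 125 124]
220 314 [ 88  85  86  85  86  87  86  84  77  60  34  47  51  59  78 107 120 121
 122 120 119 120 121 108  85  79  74  64  82  70  62  63  75 100 116 122
 121 121 124 125]
224 314 [ 86  85  86  85  85  85  83  82  80  62  67 110 121 118 116 117 118 118
 118 119 118 116 118 117 118 118 118 115  76  78  90  97 100  99  99  99
  99 100 101 100]
228 314 [ 85  86  85  85  83  83  83  83  82  85 107 115 118 120 117 116 117 118
 117 118 118 119 116 118 117 117 117 116 117 139 138 113 120  93  93  85
  83  83  87  90]
232 314 [ 94  94  91  82  82  84  89  81  79  78  83  98 114 116 119 118 116 116
 116 117 117 118 117 116 117 116 118 132 142 143 140 139 138 137 136 132
 131 130 130 130]
236 314 [135 132 132 133 132 130 126 125 131 131 128 126 125 124 123 123 119 115
 116 115
[... 1155 characters left out ...]
116  97  66 108]
212 311 [ 61  36  28  21  20  58  96  76  77  76  76  76  75  57  29  31  32  42
  43  45  49  46  48  56  53  49  52  47  48  58 117 119 118 118 119 115
  87  67 114 121]
216 311 [ 79  81  88  90  89  88  86  84  76  77  75  72  58  40  45  41  39  34
  46  49  58  64  65  65  64  52  47  47  51  50  68 118 119 114  92  65
  71 116 122 123]
220 311 [ 86  91  89  88  85  86  85  86  87  86  84  77  60  34  47  51  59  78
 107 120 121 122 120 119 120 121 108  85  79  74  64  82  70  62  63  75
 100 116 122 121]
331 [ 72  67  41  55  83 115 121 120 120 121 121 121 119  96  57  56  56  64
  63  60  45  47  47  51  49  43  39  46  58  67  70  97 121 118 118 118
 118 118 118 117]
```

```bash
python3 -c "
from cell import *
print(finish_job())"
```

```text
the job is handed in; nothing more can be done
None
```

I handed the job in at about 28 s: the gauge stands bottomed in the bore with its collar pressed down on the ferrule, and my last image measurement puts it within about 1° of upright. Two slips: my first collar grip pushed the fingertips onto the ferrule rim (79 N at the wrist) before I regripped higher and pressed again, and I viewed 11 pictures against the limit of 10.

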